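Clamp a ball float in the ratchet fixture and keep the trigger squeezed

ROBOT

A 6-joint arm with a two-finger parallel gripper is mounted at the origin on the work surface. World frame = base frame: x ahead of the robot, y to its left, z up, the work surface at z = 0. Lengths are in mm, angles in rad, forces in N, time in s.
With the tool pointing down it reaches from about 325 to 775 mm from the base axis. Payload 5.5 kg.
Tool frame: the origin (TCP) lies on the centre line of the jaws, within the pads' length; the fingertips stand robot.nose_length ahead of it and the grasp point (between the pads) is the TCP (robot.nose_length is the distance from the TCP to the fingertips, in mm); y points along the fingers, x is the direction in which the jaws open and shut, and the axes are right-handed (so a half turn about y gives the same grasp; the last joint's range is limited). The gripper opens to 85 mm and grips with 20 to 120 N. Pads are 22 mm wide; open, the fingers measure 114 mm over their backs; the gripper's body (76 mm by 85 mm) begins 54 mm behind the grasp point. The pads swing forward as they close: fully open they stand 13 mm farther back than shut.
Start: joints at [-1.178, 0.091, 1.231, -0, 1.82, -0.057], TCP at [260.873, -540.335, 250.275] pointing down, gripper open.
Joint ranges: [-2.87, 2.87], [-0.86, 2.18], [0.17, 2.46], [-1.51, 4.65], [0.06, 2.69], [-2.65, 2.65]. Speed limits (rad/s): [2.57, 2.57, 3.01, 3.14, 3.14, 3.14].

INTERFACE

Orientations are given as a rotation vector (axis times angle).
In Python, from workcell import robot, optics gives the robot as it stands.
- The arm moves only by the tool apply_moves, never from a script. Its argument "series" is a list of rows, each a list of 5 numbers: the shift along the tool's x, y, z in units of 0.1 m (1.0 is 0.1 m), then the turn about the tool's y in units of 120 degrees (1.0 is 120 degrees), then the finger opening in mm, from 0 to 85.4. A call has exactly 10 rows; each row shifts and turns the pose as measured when the row begins, along the tool's axes as they then stand; what a row does not reach is not made up. A row lasts 1/8 s, in which the tool goes at most 62.5 mm and 10.7 degrees, less where a joint would pass 70% of its speed; a pose out of reach is approached as far as the arm can. A call with a number of a shift or a turn outside -1 to 1 is refused whole. A call with a gripper value outside its range is refused whole. The fingers move at their own pace and stop on an object; "squeeze" is the grip in N (left out, the last holds). Time passes only in rows, so rows that do not move let the fingers close, or fill a call up. It gives the time, the measured TCP pose, the force and the opening at its end, in the units of the state.
- robot.get_obs(): the state, without advancing time (a new reading comes with each control period).
- optics.read_camera(name): name is "scene" or "side" or "wrist"; returns the picture (420x560x3 uint8, red, green, blue); there is no depth.
- optics.calibration(name): a dict with "intrinsics" (3x3 intrinsics, pixels), "extrinsics" (4x4, takes a point from camera to world coordinates). Camera axes: x right, y down, z forward; pixel columns grow to the right and rows downward; lengths in mm; the calibration is good to about 2 mm. A picture is of the moment at which its call begins: read the wrist's pose just before it. calibration takes no time and is no camera call; for the wrist camera it gives the pose at the moment of the call.
- robot.sign_off(): hands the job in, once; it reports no verdict.
The state is a dict: "time_s": time; "joint_positions": joint angles; "qvel": joint speeds; "effort": joint torques, N m; "ee_pos": TCP position; "tcp_rot": TCP orientation; "force": force on the tool from outside, world axes, zero at the start; "wrist_torque": the same for the moment, N m; "opening": finger opening in mm.
Only numpy, scipy, OpenCV 4.12 (cv2) and the standard library are available. Lean on these libraries where they do the work, as an engineer would, in place of code of your own. Each camera call takes 0.05 s, during which the arm holds its last target.

TASK

Stand the orange ball float, brass boss up, in the deep blue cup of the ratchet clamp: lower it gently, do not drop it, and let go. Then pump the red trigger against its handle until the rubber pad presses the float against the cup's far wall and the gauge pointer stands in the green band; never let it reach the red, where the float would be crushed. Finish while still holding the trigger squeezed like that, and leave the pipe tee, the blue cap and the stock tray alone.

Things in the scene. Friction and masses are not known exactly. Their poses are not given: they have to be found in the camera images.
- ball_float: Orange float, 60 g: ball of 60 mm diameter on a flat foot 28 mm wide, with an upright brass boss on top to take it by, 16 mm in diameter, 61 to 89 mm above the origin (a 21 mm wide collar, 3 mm high, at its root). Origin: underside of the foot; z up along the boss. It stands on the counter at the start. Crushed above 23 N of pad force.
- boss_top (a point): Centre of the top of the float's brass boss, 89 mm above its foot.
- clamp: Ratchet clamp, fixed to the counter. Origin on the counter under the blue cup's middle; x: the way the pad travels, y: to the trigger's side, z up. Cup inside: x -38 to 38, y -36 to 36 mm, floor 8, rim 70 mm high; walls 8 mm, the far one (+x, fixed jaw) 14 mm; the -x wall has a slot 56 mm wide for the pad. Toothed ram along y = 0, 39 mm high, back to x = -316 mm, with two guides up to 56 mm high.
- cup_mouth (a point): Centre of the cup's mouth, level with its rim, 70 mm above the counter.
- cup_floor (a point): Centre of the cup's inner floor, 8 mm above the counter.
- trigger_hinge (a point): On the trigger's upright hinge axis, 39 mm above the counter, at x = -145, y = +52 mm in the clamp's frame.
- trigger (a joint): Trigger angle: 0 at rest (the paddle leans 0.17 rad from the clamp's y towards +x), 0.34 rad squeezed to the stop (0.17 the other way); anticlockwise from above. A weak spring (0.07 to 0.11 N m) returns it. A whole stroke drives the ram 10 mm, less up to 4.5 mm until the pawl bites a tooth; strokes let out fully gain about 9 mm each.
- ram (a joint): Ram travel (m), 0 back to 0.070 forward; starts at 0 to 0.020. At 0 the pad's face is 28 mm behind the inside of the slotted wall; it meets a float standing at the far wall at about 0.044. 5 N of friction. If the trigger is let out while the pad presses, the ram slips back until only 2 to 5 N of pad force are left (gauge 1 mm or less): it presses properly only while held.
- gauge (a joint): How far the pad is pushed back against its spring (m), 0 to 0.016. Pad force = 2 N + 3 N per mm. A black pointer shows it on the scale plate on top of the ram, behind the pad: white below 2.5 mm, green 2.5 to 6 mm (9.5 to 20 N), yellow 6 to 7 mm, red beyond 7 mm (23 N), where the float is crushed. One whole stroke after touching can reach the red.
- pad: Round black rubber pad at the ram's front end, 38 mm in diameter, 6 mm thick, its middle 39 mm above the counter. Origin: middle of its front face; x points along its travel. Do not push it or the ram by hand.
- pipe_tee: White plastic pipe tee lying on the counter, 82 mm by about 65 mm, 43 mm high. Leave alone. Origin at its underside.
- flush_cap: Blue round plastic cap, 66 mm in diameter, 44 mm high. Leave alone. Origin at its underside.
- stock_tray: Grey open tray of fittings, 120 x 160 mm, 60 mm high. Leave alone. Origin at its underside.
- handle (a point): Middle of the fixed black handle against which the trigger is squeezed: upright plate 10 mm thick, at x = -185 mm, y from 28 to 178 mm in the clamp's frame, 18 to 80 mm above the counter.
- lever: The trigger: a short red lever with the red paddle at its outer end. Origin on the hinge axis, 39 mm above the counter.
- paddle (a point): Middle of the paddle, the part to push: red upright plate 10 mm thick, 70 mm long (50 to 120 mm from the hinge axis), 25 to 80 mm above the counter. This point: 85 mm from the hinge axis. Squeezing moves it towards the handle (clamp's -x); push on its free face on the cup side. Middles of paddle and handle: 54 mm apart at rest, 26 mm squeezed.
Mind the look-alikes: they are no part of the job. What is shaped like the ball_float but pink is not meant.

How it is judged (in metres and radians):
On the way, in this order (a step that is already met when the one before it is completed fails the run):
1. the float stands in the cup on its floor, boss up, let go and at rest (x of ball_float in the frame of clamp between -0.03 and 0.03 m and y of ball_float in the frame of clamp between -0.025 and 0.025 m and height (world z) of ball_float below 0.016 m and angle between ball_float's own z axis and vertical below 0.5 rad and contact force between the fingers and ball_float below 0.1 N and linear speed of ball_float below 0.03 m/s and contact force between pad and ball_float below 0.3 N), for 0.2 s.
2. the trigger, pushed by the robot, has brought the pad onto the float (x of ball_float in the frame of clamp between -0.03 and 0.03 m and y of ball_float in the frame of clamp between -0.025 and 0.025 m and height (world z) of ball_float below 0.016 m and angle between ball_float's own z axis and vertical below 0.5 rad and contact force between pad and ball_float above 1 N and contact force between any of the fingers, the arm and lever above 0.5 N), for 0.05 s.
At the end, for the whole second after the job is handed in: Float in the cup, foot on its floor (8 mm), boss within 0.5 rad of upright, untouched by the fingers; pad pressing it with 8 to 22 N, gauge 2.5 to 6 mm (green); all at rest; robot still pushing the trigger (over 0.5 N, trigger beyond 0.03 rad) (x of ball_float in the frame of clamp between -0.03 and 0.03 m and y of ball_float in the frame of clamp between -0.025 and 0.025 m and height (world z) of ball_float below 0.016 m and angle between ball_float's own z axis and vertical below 0.5 rad and contact force between the fingers and ball_float below 0.1 N and value of joint gauge between 0.0025 and 0.006 m and contact force between pad and ball_float between 8 and 22 N and contact force between any of the fingers, the arm and lever above 0.5 N and value of joint trigger above 0.03 rad and linear speed of each of ball_float, pad below 0.02 m/s); the arm keeps its last pose, push and grip.
It fails at once if the float is crushed: the pad presses it with more than 25 N or the gauge passes 7 mm (red) (contact force between pad and ball_float above 25 N or value of joint gauge above 0.007 m).
It fails at once if the float is dropped: falling free, over or in the cup (horizontal distance between ball_float and cup_mouth below 0.06 m and contact force between the fingers and ball_float below 0.1 N and linear speed of ball_float above 0.5 m/s).
It fails at once if the held float is rammed into the cup with more than 40 N (contact force between the fingers and ball_float above 0.5 N and contact force between ball_float and clamp above 40 N).
It fails at once if the pad is moved by hand (contact force between the arm and pad above 3 N).
It fails at once if the pipe tee, the blue cap or the stock tray is disturbed (moved over 20 mm) (distance of any of pipe_tee, flush_cap, stock_tray from where it was at the start of the episode above 0.02 m).
It also fails if it takes over 61 s, if anything falls off the work surface, if the arm or the gripper's body presses on something with over 40 N, if the wrist force passes 120 N, or if a joint passes its speed limit or range.

## Working session

There is one attempt and no reset: what is moved stays moved. The work goes in short steps, Python scripts to look and compute and a tool call to move; the robot and the scene stay as the last step left them, time stands still between calls to the robot, and variables do not carry over. Pictures are saved under pics/ and viewed, and the job is handed in when it is done.

Besides the shell and the picture viewer there is one more tool, called after ">>>" by a JSON object that holds its "fn" and its "kwargs", one argument or row to a line. apply_moves: Moves the arm, as the interface text tells. Shifts and turns lie within -1 to 1; 1 stands for 0.1 m of shift or 120 degrees of turn. Its arguments: {"type":"object","properties":{"series":{"type":"array","items":{"type":"array","items":{"type":"number"}}},"squeeze":{"type":"number"}},"required":["series"]}

```bash
mkdir -p pics; ls; python3 - <<'E'
from workcell import robot, optics
import cv2
o=robot.get_obs();print({k:(v if not hasattr(v,'round') else v.round(3)) for k,v in o.items()}, robot.nose_length)
for n in ("scene","side","wrist"):
    im=optics.read_camera(n);cv2.imwrite(f"pics/{n}0.png",im[:,:,::-1])
    c=optics.calibration(n);print(n,c["intrinsics"],c["extrinsics"])
E
```

```text
pics
{'time_s': 0.0, 'joint_positions': array([-1.178,  0.092,  1.232,  0.   ,  1.82 , -0.057]), 'qvel': array([ 0.001, -0.001,  0.001,  0.002,  0.001, -0.002]), 'effort': array([-1.0000e-03, -4.5872e+01, -4.1803e+01, -1.0000e-03,  1.2000e-02,
        0.0000e+00]), 'ee_pos': array([ 260.784, -540.093,  249.147]), 'tcp_rot': array([-1.388,  0.873, -0.87 ]), 'force': array([-0.031,  0.173, -0.075]), 'wrist_torque': array([ 0.018, -0.02 ,  0.007]), 'opening': 85.75624967327936} 19.0
scene [[486.6519107    0.         279.11341266]
 [  0.         486.6519107  210.33847533]
 [  0.           0.           1.        ]] [[ 7.69505488e-01  4.13894139e-01 -4.86367089e-01  1.08304079e+03]
 [ 6.38614374e-01 -4.91837282e-01  5.91834242e-01 -6.85759785e+02]
 [ 5.74325710e-03 -7.66020711e-01 -6.42790234e-01  8.33518074e+02]
 [ 0.00000000e+00  0.00000000e+00  0.00000000e+00  1.00000000e+00]]
side [[475.00137145   0.         290.03460935]
 [  0.         475.00137145 216.08479408]
 [  0.           0.           1.        ]] [[-7.32194602e-01 -3.32746046e-01  5.94282032e-01 -1.28378947e+02]
 [-6.81050225e-01  3.67745666e-01 -6.33193269e-01  7.07052889e+02]
 [-7.85208461e-03 -8.68356605e-01 -4.95878161e-01  6.38836764e+02]
 [ 0.00000000e+00  0.00000000e+00  0.00000000e+00  1.00000000e+00]]
wrist [[289.83689453   0.         282.27690693]
 [  0.         289.83689453 203.42966622]
 [  0.           0.           1.        ]] [[ 4.34751520e-01 -8.69183527e-01 -2.35607962e-01  3.20697453e+02]
 [-9.00548032e-01 -4.20214172e-01 -1.11504676e-01 -5.10255006e+02]
 [-2.08777684e-03  2.60653113e-01 -9.65430265e-01  3.73955303e+02]
 [ 0.00000000e+00  0.00000000e+00  0.00000000e+00  1.00000000e+00]]
```

View pics/scene0.png

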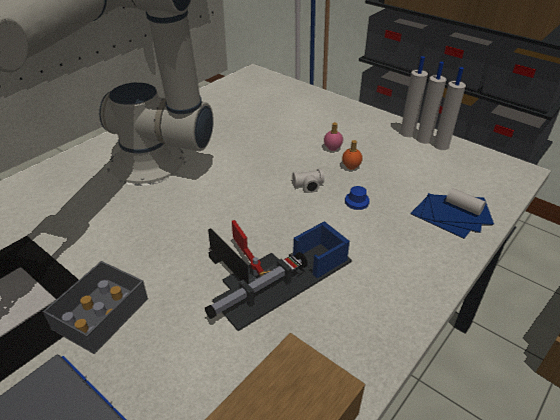

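View pics/side0.png

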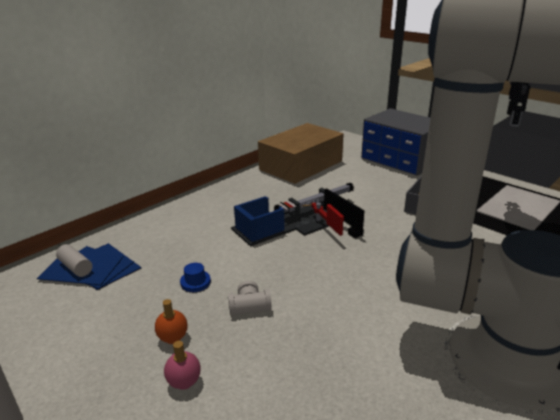

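View pics/wrist0.png

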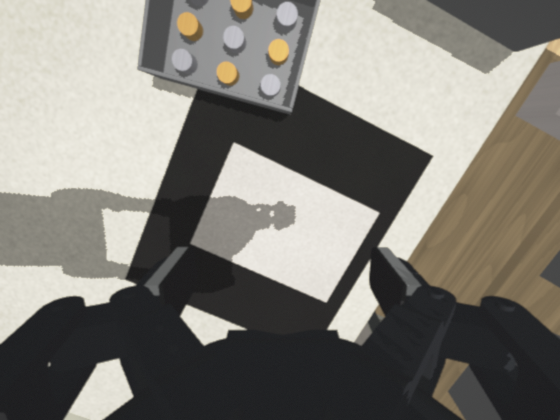

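Scene shows the orange float at (352,157) and its pink look-alike at (333,140). The cup is at (321,250), the red paddle at (240,240), the tee at (309,180), the cap at (357,198) and the tray at (95,305). Next I measure from enlarged crops.

```bash
cat > h.py <<'E'
import numpy as np,cv2
from workcell import robot, optics
from scipy.spatial.transform import Rotation as R
def ray(n,u,v,c=None):
    c=c or optics.calibration(n);K=np.array(c["intrinsics"]);E=np.array(c["extrinsics"])
    d=E[:3,:3]@np.linalg.inv(K)@[u,v,1.];return E[:3,3],d/np.linalg.norm(d)
def plane(n,u,v,z,c=None):
    o,d=ray(n,u,v,c);return o+d*(z-o[2])/d[2]
def tri(rs):
    A=np.zeros((3,3));b=np.zeros(3)
    for o,d in rs:
        P=np.eye(3)-np.outer(d,d);A+=P;b+=P@o
    p=np.linalg.solve(A,b);return p,[np.linalg.norm((np.eye(3)-np.outer(d,d))@(p-o)) for o,d in rs]
def proj(n,p,c=None):
    c=c or optics.calibration(n);E=np.linalg.inv(c["extrinsics"]);q=E[:3,:3]@np.asarray(p,float)+E[:3,3];q=np.array(c["intrinsics"])@q;return q[:2]/q[2]
E
python3 - <<'E'
from h import *
a=cv2.imread("pics/scene0.png");b=cv2.imread("pics/side0.png")
cv2.imwrite("pics/c1.png",cv2.resize(a[210:335,195:365],None,fx=4.6,fy=4.6,interpolation=cv2.INTER_CUBIC))
cv2.imwrite("pics/c2.png",cv2.resize(b[170:250,220:380],None,fx=5,fy=5,interpolation=cv2.INTER_CUBIC))
f=np.hstack([cv2.resize(a[115:175,315:375],(400,400)),cv2.resize(b[290:400,140:220],(290,400))])
cv2.imwrite("pics/c3.png",f)
print(R.from_rotvec(robot.get_obs()["tcp_rot"]).as_matrix().round(3))
for n,im in(("scene",a),("side",b)):
    h=cv2.cvtColor(im,cv2.COLOR_BGR2HSV)
    m=((h[...,0]>=4)&(h[...,0]<13)&(h[...,1]>190)&(h[...,2]>90)).astype(np.uint8)
    k,_,s,c=cv2.connectedComponentsWithStats(m)
    print(n,[(s[i].tolist(),c[i].round(1).tolist()) for i in range(1,k) if s[i][4]>40])
E
```

```text
[[ 0.435 -0.001  0.901]
 [-0.901  0.001  0.435]
 [-0.002 -1.     0.   ]]
scene [([343, 149, 19, 13, 110], [353.2, 155.0])]
side [([156, 312, 30, 21, 387], [169.6, 322.9])]
```

View pics/c1.png

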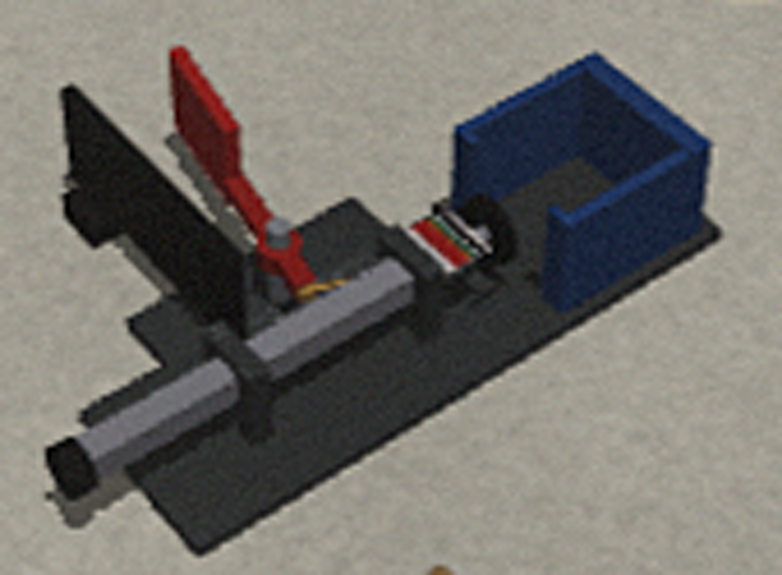

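View pics/c2.png

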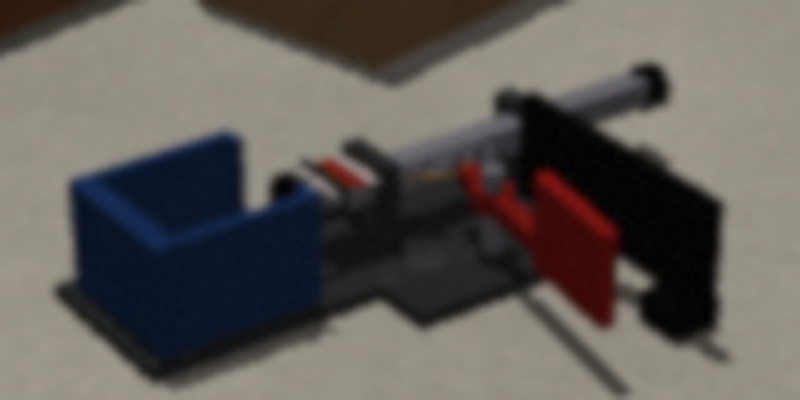

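View pics/c3.png

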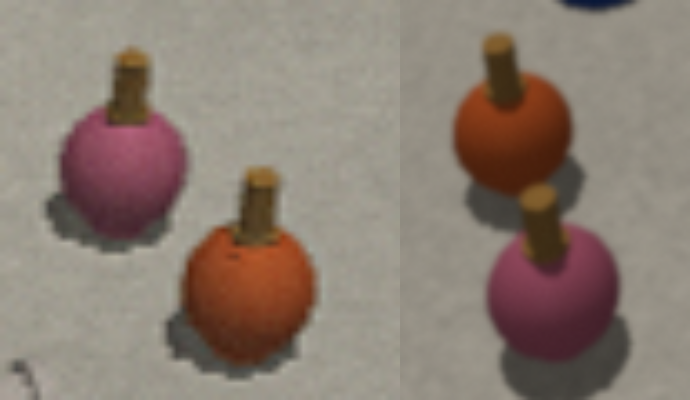

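Orange float confirmed in the crop, at left (250,285) and right (513,133). The pink one beside it is excluded by its colour. The cup rim corners and ram are readable, so I compute positions now.

```bash
python3 - <<'E'
from h import *
print("boss",tri([ray("scene",354.3,141.2),ray("side",167.0,301)]))
print("ball",tri([ray("scene",352.4,159),ray("side",171.2,326.6)]))
print(plane("scene",354.3,141.2,89),plane("side",167,301,89))
S=lambda u,v:(195+u/4.6,210+v/4.6)
D=lambda u,v:(220+u/5,170+v/5)
cor={}
for k,p in dict(pp=(595,55),pm=(710,147),mp=(457,128),mm=(556,210)).items():cor[k]=plane("scene",*S(*p),70);print("sc",k,cor[k].round(1))
for k,p in dict(pm=(75,182),pp=(160,245),mm=(237,135),mp=(318,192)).items():print("sd",k,plane("side",*D(*p),70).round(1))
for k,p in dict(padEdge=(180,50),padin=(237,122)).items():print("paddle sc",k,plane("scene",*S(*p),80).round(1))
for k,p in dict(padin=(542,172),padout=(614,238),hout=(718,207),hin=(527,98)).items():print("sd",k,plane("side",*D(*p),80).round(1))
for k,p in dict(hout=(67,90),hin=(245,262)).items():print("handle sc",k,plane("scene",*S(*p),80).round(1))
print("hinge",plane("scene",*S(278,228),58),plane("side",*D(492,178),58))
E
```

```text
boss (array([486.90291903, 375.8700525 ,  88.47909626]), [np.float64(0.9341157663867818), np.float64(0.9341157663868117)])
ball (array([487.64997051, 376.0803601 ,  27.42384998]), [np.float64(0.9897194453227692), np.float64(0.9897194453224573)])
[487.67437304 376.21551042  89.        ] [485.3050351  375.79604196  89.        ]
sc pp [615.   53.4  70. ]
sc pm [698.5  34.   70. ]
sc mp [594.5 -35.6  70. ]
sc mm [666.1 -50.   70. ]
sd pm [689.1  37.5  70. ]
sd pp [611.2  52.1  70. ]
sd mm [665.1 -53.1  70. ]
sd mp [591.4 -36.8  70. ]
paddle sc padEdge [456.7 -89.5  80. ]
paddle sc padin [ 515.3 -110.4   80. ]
sd padin [ 510.6 -113.    80. ]
sd padout [444.3 -84.7  80. ]
sd hout [ 425.5 -142.1   80. ]
sd hin [ 568.  -171.5   80. ]
handle sc hout [ 434.5 -147.8   80. ]
handle sc hin [ 581.9 -177.3   80. ]
hinge [ 564.33807358 -135.77059595   58.        ] [ 550.716266   -123.07330562   58.        ]
```

```bash
cat >> h.py <<'E'
def st():
    o=robot.get_obs();M=R.from_rotvec(o["tcp_rot"]).as_matrix();print("t",round(o["time_s"],2),"p",np.round(o["ee_pos"],1),"zhead",round(np.degrees(np.arctan2(M[1,2],M[0,2])),2),"F",np.round(o["force"],2),"op",round(o["opening"],1));return np.array(o["ee_pos"]),M
def plan(target,zhead,n,nt=None):
    p,M=st();d=np.array(target)-p;h=np.degrees(np.arctan2(M[1,2],M[0,2]));dh=(zhead-h+180)%360-180
    nt=nt or n
    for i in range(n):
        t=M.T@(d/n)/100; tu=-dh/nt/120 if i<nt else 0
        print([round(x,3) for x in t]+[round(tu,3)])
        if i<nt: M=M@R.from_rotvec([0,np.radians(tu*120),0]).as_matrix()
E
python3 - <<'E'
from h import *
plan((590,-54,250),78.6,10,10)
E
```

```text
t 0.15 p [ 260.8 -540.1  249.4] zhead 25.77 F [0.06 0.23 1.03] op 85.4
[np.float64(-0.295), np.float64(-0.0), np.float64(0.508), np.float64(-0.044)]
[np.float64(-0.247), np.float64(-0.0), np.float64(0.533), np.float64(-0.044)]
[np.float64(-0.197), np.float64(-0.0), np.float64(0.553), np.float64(-0.044)]
[np.float64(-0.145), np.float64(-0.0), np.float64(0.569), np.float64(-0.044)]
[np.float64(-0.092), np.float64(-0.0), np.float64(0.58), np.float64(-0.044)]
[np.float64(-0.038), np.float64(-0.0), np.float64(0.586), np.float64(-0.044)]
[np.float64(0.016), np.float64(-0.0), np.float64(0.587), np.float64(-0.044)]
[np.float64(0.07), np.float64(-0.0), np.float64(0.583), np.float64(-0.044)]
[np.float64(0.123), np.float64(-0.0), np.float64(0.574), np.float64(-0.044)]
[np.float64(0.176), np.float64(-0.0), np.float64(0.56), np.float64(-0.044)]
```

>>> {"fn": "apply_moves", "kwargs": {
  "series": [
    [-0.3, 0, 0.51, -0.044, 85],
    [-0.25, 0, 0.53, -0.044, 85],
    [-0.2, 0, 0.55, -0.044, 85],
    [-0.15, 0, 0.57, -0.044, 85],
    [-0.09, 0, 0.58, -0.044, 85],
    [-0.04, 0, 0.59, -0.044, 85],
    [0.02, 0, 0.59, -0.044, 85],
    [0.07, 0, 0.58, -0.044, 85],
    [0.12, 0, 0.57, -0.044, 85],
    [0.18, 0, 0.56, -0.044, 85]
  ]
}}

```text
time_s: 1.4
ee_pos: [590.7, -37.3, 245.6]
tcp_rot: [-1.562, 0.143, -0.136]
force: [0.8, -1.1, 1.0]
opening: 85.0
```

```bash
python3 - <<'E'
from h import *
st()
import json
c=optics.calibration("wrist");im=optics.read_camera("wrist");cv2.imwrite("pics/w1.png",im[:,:,::-1])
json.dump({k:np.array(v).tolist() for k,v in c.items()},open("w1.json","w"))
st()
E
```

```text
t 1.4 p [590.7 -37.3 245.6] zhead 79.79 F [ 0.81 -1.06  0.99] op 85.0
t 1.45 p [593.1 -30.8 244.3] zhead 80.37 F [-4.18  4.93 -0.94] op 85.2
```

View pics/w1.png

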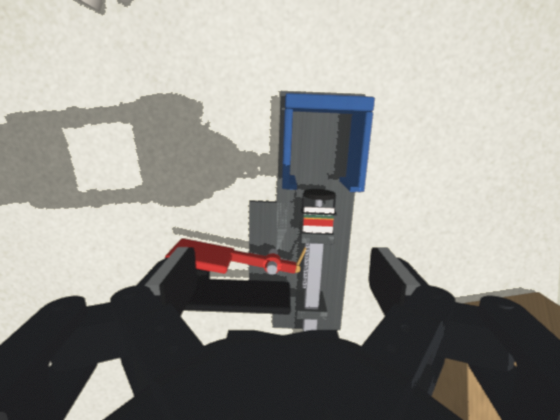

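The wrist view shows the cup at (327,143), the gauge plate at (318,217), the hinge at (272,264) and the paddle at (200,255). The arm was still moving when I took it, so I take a settled picture for measuring.

```bash
python3 - <<'E'
from h import *
import json
optics.read_camera("wrist")
st();c=optics.calibration("wrist");im=optics.read_camera("wrist");cv2.imwrite("pics/w2.png",im[:,:,::-1])
st();c2=optics.calibration("wrist");print(np.array(c2["extrinsics"])[:3,3]-np.array(c["extrinsics"])[:3,3])
json.dump({k:np.array(v).tolist() for k,v in c.items()},open("w2.json","w"))
a=im[:,:,::-1]
cv2.imwrite("pics/w2c.png",cv2.resize(a[80:210,240:400],None,fx=4.5,fy=4.5,interpolation=cv2.INTER_CUBIC))
cv2.imwrite("pics/w2d.png",cv2.resize(a[180:340,150:350],None,fx=3.7,fy=3.7,interpolation=cv2.INTER_CUBIC))
E
```

```text
t 1.5 p [591.6 -33.9 244.1] zhead 80.1 F [-0.67 -0.41  0.69] op 85.1
t 1.55 p [590.6 -36.4 244.5] zhead 79.88 F [-0.8  -0.82  0.52] op 84.9
[-0.67109413 -2.37497897  0.21420885]
```

View pics/w2c.png

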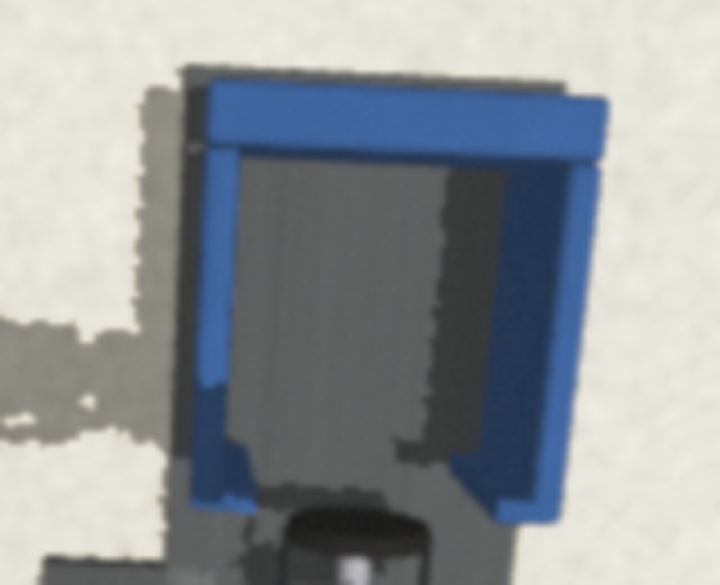

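View pics/w2d.png

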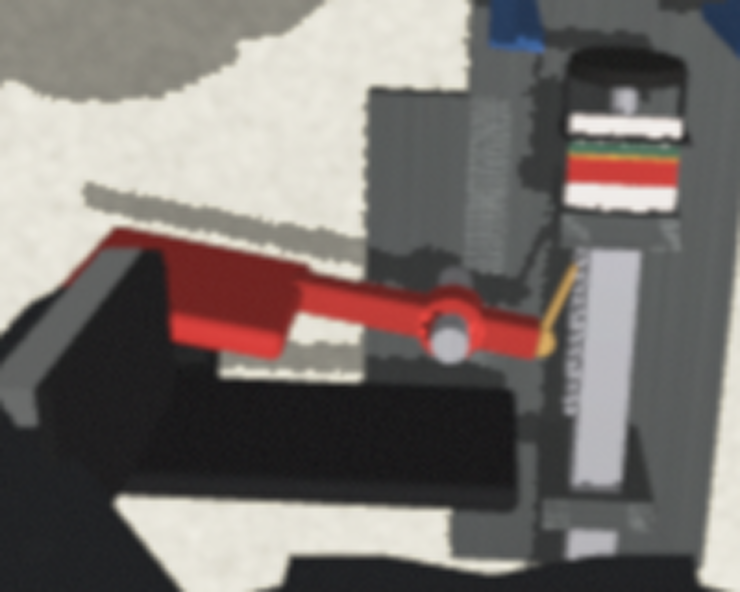

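```bash
python3 - <<'E'
from h import *
import json
c=json.load(open("w2.json"))
P={}
for k,p in dict(pp=(209,81),pm=(608,99),mp=(191,506),mm=(560,522)).items():
    P[k]=plane("w",240+p[0]/4.5,80+p[1]/4.5,70,c);print(k,P[k].round(1))
loc=dict(pp=(52,44),pm=(52,-44),mp=(-46,44),mm=(-46,-44))
for n in ("scene","side","w"):pass
A=np.array([loc[k] for k in P],float);B=np.array([P[k][:2] for k in P])
a0,b0=A.mean(0),B.mean(0);H=(A-a0).T@(B-b0);U,S,V=np.linalg.svd(H);Rm=(V.T@U.T);t=b0-Rm@a0
print("origin",t,"xhead",np.degrees(np.arctan2(Rm[1,0],Rm[0,0])),"res",(A@Rm.T+t-B).round(1).tolist())
D=lambda u,v:(150+u/3.7,180+v/3.7)
for k,u,v,z in [("hinge",450,340,60),("hand-outer? in end",515,392,80),("handR back",515,500,80),("padL top",118,232,80),("padR top",308,268,80)]:
    q=plane("w",*D(u,v),z,c);print(k,q.round(1),(Rm.T@(q[:2]-t)).round(1))
E
```

```text
pp [610.8  58.3  70. ]
pm [695.3  39.8  70. ]
mp [590.8 -33.8  70. ]
mm [675.6 -52.3  70. ]
origin [6.42472548e+02 8.50145825e-02] xhead 77.74221533617455 res [[-0.3, 1.9], [1.2, 1.8], [-1.1, -1.8], [0.1, -1.9]]
hinge [ 561.4 -128.    60. ] [-142.4   52.1]
hand-outer? in end [ 580.3 -138.    80. ] [-148.1   31.4]
handR back [ 574.1 -174.9   80. ] [-185.5   29.7]
padL top [475.5 -67.6  80. ] [-101.6  148.8]
padR top [527.4 -87.9  80. ] [-110.4   93.7]
```

```bash
python3 - <<'E'
from h import *
print("pink",plane("scene",315+131*.15,115+55*.15,89),plane("side",140+140/3.625,290+190/3.636,89))
plan((470,330,200),78,9)
E
```

```text
pink [386.33294025 423.86928409  89.        ] [385.75790471 421.94993841  89.        ]
t 1.55 p [590.6 -36.4 244.5] zhead 79.88 F [-0.8  -0.82  0.52] op 84.9
[np.float64(-0.203), np.float64(0.052), np.float64(0.377), np.float64(0.002)]
[np.float64(-0.204), np.float64(0.052), np.float64(0.376), np.float64(0.002)]
[np.float64(-0.206), np.float64(0.052), np.float64(0.376), np.float64(0.002)]
[np.float64(-0.207), np.float64(0.052), np.float64(0.375), np.float64(0.002)]
[np.float64(-0.209), np.float64(0.052), np.float64(0.374), np.float64(0.002)]
[np.float64(-0.21), np.float64(0.052), np.float64(0.373), np.float64(0.002)]
[np.float64(-0.211), np.float64(0.052), np.float64(0.373), np.float64(0.002)]
[np.float64(-0.213), np.float64(0.052), np.float64(0.372), np.float64(0.002)]
[np.float64(-0.214), np.float64(0.052), np.float64(0.371), np.float64(0.002)]
```

>>> {"fn": "apply_moves", "kwargs": {
  "series": [
    [-0.19, 0.08, 0.44, 0, 60],
    [-0.19, 0.08, 0.44, 0, 60],
    [-0.19, 0.08, 0.44, 0, 60],
    [-0.19, 0.08, 0.44, 0, 60],
    [-0.19, 0.08, 0.44, 0, 60],
    [-0.19, 0.08, 0.44, 0, 60],
    [-0.19, 0.08, 0.44, 0, 60],
    [-0.19, 0.08, 0.44, 0, 60],
    [-0.19, 0.04, 0.3, 0, 60],
    [0, 0, 0, 0, 60]
  ]
}}

```text
time_s: 2.8
ee_pos: [490.5, 368.6, 175.0]
tcp_rot: [-1.567, 0.162, -0.153]
force: [-0.2, -0.5, -0.2]
opening: 59.9
```

```bash
python3 - <<'E'
from h import *
import json
optics.read_camera("wrist")
st();c=optics.calibration("wrist");im=optics.read_camera("wrist");cv2.imwrite("pics/w3.png",im[:,:,::-1])
st()
json.dump({k:np.array(v).tolist() for k,v in c.items()},open("w3.json","w"))
print(proj("w",(487,376,89),c))
E
```

```text
t 2.85 p [491.2 367.4 175.2] zhead 78.43 F [-0.16 -0.18  0.17] op 59.8
t 2.9 p [491.7 366.8 175.6] zhead 78.38 F [ 0.86 -0.13 -0.35] op 60.3
[274.9199667  206.94561266]
```

View pics/w3.png

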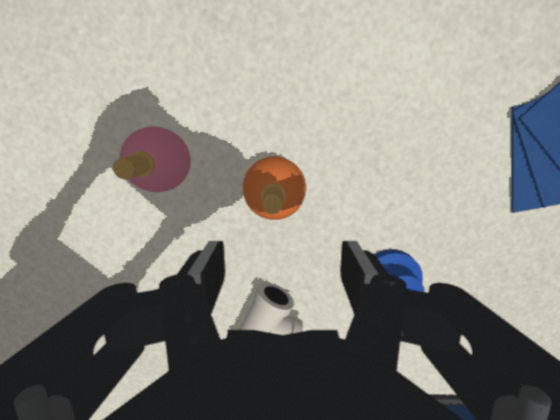

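The wrist view shows the boss top at (273,204), against (275,207) predicted, so the position is confirmed. Pink is well clear at (155,160).

```bash
python3 - <<'E'
from h import *
import json
c=json.load(open("w3.json"))
q=plane("w",273,204,89,c);print(q)
plan((486.7,377,84),78.4,1)
E
```

```text
[486.05970901 378.54673321  89.        ]
t 2.9 p [491.7 366.8 175.6] zhead 78.38 F [ 0.86 -0.13 -0.35] op 60.3
[np.float64(-0.065), np.float64(0.916), np.float64(0.092), np.float64(-0.0)]
```

>>> {"fn": "apply_moves", "kwargs": {
  "series": [
    [-0.07, 0, 0.1, 0, 45],
    [0, 0.15, 0, 0, 45],
    [0, 0.15, 0, 0, 45],
    [0, 0.15, 0, 0, 45],
    [0, 0.15, 0, 0, 45],
    [0, 0.13, 0, 0, 45],
    [0, 0.1, 0, 0, 45],
    [0, 0.05, 0, 0, 45],
    [0, 0, 0, 0, 45],
    [0, 0, 0, 0, 45]
  ]
}}

```text
time_s: 4.15
ee_pos: [487.8, 374.5, 80.9]
tcp_rot: [-1.568, 0.168, -0.16]
force: [-0.8, 0.6, 0.2]
opening: 45.1
```

```bash
python3 - <<'E'
from h import *
plan((486.7,377,84),78.4,1)
im=optics.read_camera("wrist");cv2.imwrite("pics/w4.png",im[:,:,::-1])
plan((486.7,377,84),78.4,1)
E
```

```text
t 4.15 p [487.8 374.5  80.9] zhead 78.05 F [-0.79  0.61  0.16] op 45.1
[np.float64(-0.016), np.float64(-0.031), np.float64(0.022), np.float64(-0.003)]
t 4.2 p [487.8 374.5  81. ] zhead 78.05 F [-0.42 -0.33  0.05] op 44.9
[np.float64(-0.017), np.float64(-0.03), np.float64(0.022), np.float64(-0.003)]
```

View pics/w4.png

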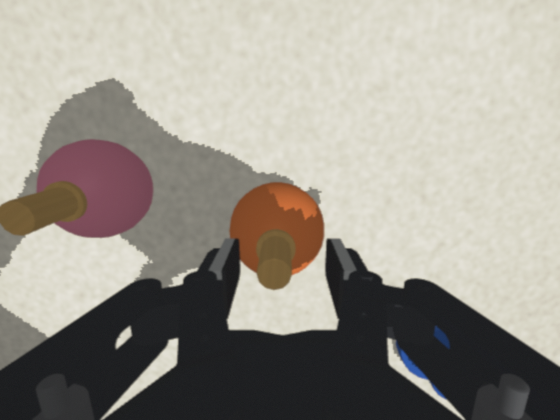

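The boss top at (274,275) lies between the fingertips. I lift 3–4 mm and close gently.

>>> {"fn": "apply_moves", "kwargs": {
  "series": [
    [-0.02, -0.04, 0.02, 0, 45],
    [0, 0, 0, 0, 36],
    [0, 0, 0, 0, 28],
    [0, 0, 0, 0, 22],
    [0, 0, 0, 0, 12],
    [0, 0, 0, 0, 12],
    [0, 0, 0, 0, 12],
    [0, -0.1, 0, 0, 12],
    [0, -0.15, 0, 0, 12],
    [0, -0.2, 0, 0, 12]
  ],
  "squeeze": 30
}}

```text
time_s: 5.45
ee_pos: [486.1, 376.9, 132.4]
tcp_rot: [-1.569, 0.169, -0.159]
force: [-0.3, -0.7, -0.8]
opening: 14.5
```

```bash
python3 - <<'E'
from h import *
st()
im=optics.read_camera("wrist");cv2.imwrite("pics/w5.png",im[:,:,::-1])
im=optics.read_camera("side");cv2.imwrite("pics/s5.png",cv2.resize(im[200:400,100:300,::-1],(600,600)))
print("plan to above cup")
plan((643,-1.5,200),78.3,9)
E
```

```text
t 5.45 p [486.1 376.9 132.4] zhead 78.06 F [-0.31 -0.65 -0.85] op 14.5
plan to above cup
t 5.55 p [487.6 378.  135.9] zhead 78.05 F [0.77 0.86 0.39] op 14.7
[np.float64(0.256), np.float64(-0.071), np.float64(-0.377), np.float64(-0.0)]
[np.float64(0.256), np.float64(-0.071), np.float64(-0.377), np.float64(-0.0)]
[np.float64(0.256), np.float64(-0.071), np.float64(-0.377), np.float64(-0.0)]
[np.float64(0.256), np.float64(-0.071), np.float64(-0.377), np.float64(-0.0)]
[np.float64(0.255), np.float64(-0.071), np.float64(-0.377), np.float64(-0.0)]
[np.float64(0.255), np.float64(-0.071), np.float64(-0.377), np.float64(-0.0)]
[np.float64(0.255), np.float64(-0.071), np.float64(-0.377), np.float64(-0.0)]
[np.float64(0.255), np.float64(-0.071), np.float64(-0.378), np.float64(-0.0)]
[np.float64(0.255), np.float64(-0.071), np.float64(-0.378), np.float64(-0.0)]
```

View pics/w5.png

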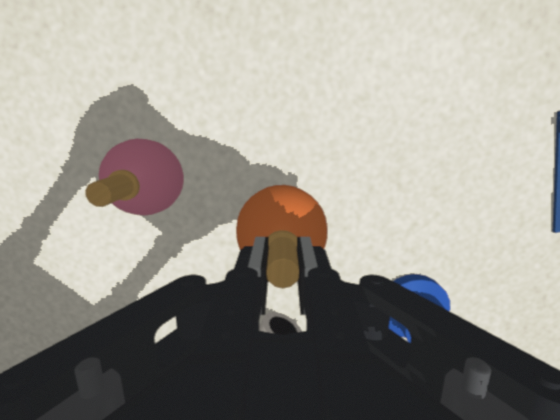

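View pics/s5.png

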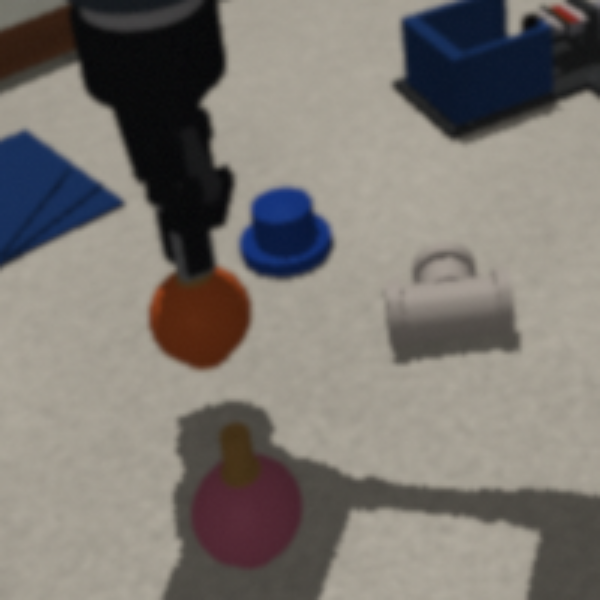

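The float is held by the boss and upright, with the foot clear of the counter. I carry it high to above the cup.

>>> {"fn": "apply_moves", "kwargs": {
  "series": [
    [0, -0.3, 0, 0, 12],
    [0.2, -0.3, -0.3, 0, 12],
    [0.3, -0.1, -0.45, 0, 12],
    [0.3, 0, -0.45, 0, 12],
    [0.3, 0, -0.45, 0, 12],
    [0.3, 0, -0.45, 0, 12],
    [0.3, 0, -0.45, 0, 12],
    [0.3, 0, -0.4, 0, 12],
    [0.2, 0, -0.25, 0, 12],
    [0, 0, 0, 0, 12]
  ]
}}

```text
time_s: 6.8
ee_pos: [641.9, 8.9, 210.7]
tcp_rot: [-1.563, 0.158, -0.166]
force: [-0.6, 1.4, -0.2]
opening: 14.8
```

```bash
python3 - <<'E'
from h import *
import json
optics.read_camera("wrist");optics.read_camera("wrist")
st();c=optics.calibration("wrist");im=optics.read_camera("wrist");cv2.imwrite("pics/w6.png",im[:,:,::-1])
st();c2=optics.calibration("wrist")
json.dump({k:np.array(v).tolist() for k,v in c2.items()},open("w6.json","w"))
plan((643,-1.5,170),78.3,1)
for p in [(52,44),(52,-44),(-46,44),(-46,-44)]:
    h=np.radians(78.3);q=np.array([643,-1.5])+p[0]*np.array([np.cos(h),np.sin(h)])+p[1]*np.array([-np.sin(h),np.cos(h)]);print(p,proj("w",(*q,70),c2).round(1))
E
```

```text
t 6.9 p [641.3  11.3 211.1] zhead 78.36 F [ 0.45  0.28 -1.45] op 14.8
t 6.95 p [641.2  12.1 211.2] zhead 78.42 F [-0.33 -0.13 -1.22] op 14.8
t 6.95 p [641.2  12.1 211.2] zhead 78.42 F [-0.33 -0.13 -1.22] op 14.8
[np.float64(0.043), np.float64(0.412), np.float64(-0.131), np.float64(0.001)]
(52, 44) [238.1 157.9]
(52, -44) [334.7 158.1]
(-46, 44) [241.8 256.8]
(-46, -44) [329.9 256.8]
```

View pics/w6.png

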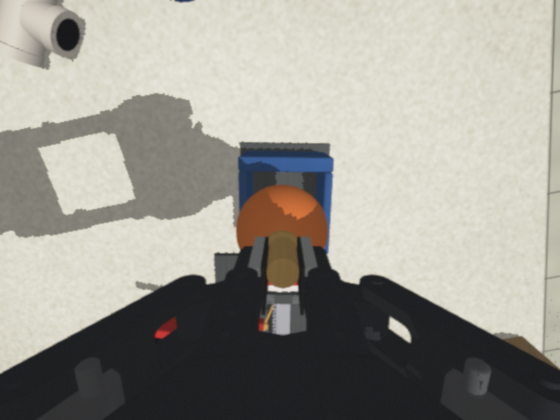

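Far wall corners at (239,155) and (332,157) against (238,158) and (335,158) predicted, so the cup origin is about (643,0). I align over it and lower to just inside the rim.

>>> {"fn": "apply_moves", "kwargs": {
  "series": [
    [0.04, 0.05, -0.11, 0, 12],
    [0, 0.1, 0, 0, 12],
    [0, 0.1, 0, 0, 12],
    [0, 0.1, 0, 0, 12],
    [0, 0.08, 0, 0, 12],
    [0, 0, 0, 0, 12],
    [0, 0, 0, 0, 12],
    [0, 0, 0, 0, 12],
    [0, 0, 0, 0, 12],
    [0, 0, 0, 0, 12]
  ]
}}

```text
time_s: 8.2
ee_pos: [642.5, 3.3, 165.7]
tcp_rot: [-1.562, 0.15, -0.16]
force: [-0.2, 0.9, 0.1]
opening: 14.8
```

```bash
python3 - <<'E'
from h import *
import json
st();im=optics.read_camera("wrist");cv2.imwrite("pics/w7.png",im[:,:,::-1])
im1=optics.read_camera("side");im2=optics.read_camera("scene")
cv2.imwrite("pics/s7.png",np.hstack([cv2.resize(im1[130:270,200:340,::-1],(400,400)),cv2.resize(im2[150:290,260:400,::-1],(400,400))]))
plan((643,0.5,93),78.3,1)
E
```

```text
t 8.2 p [642.5   3.3 165.7] zhead 78.68 F [-0.22  0.93  0.15] op 14.8
t 8.35 p [642.5   3.2 165.5] zhead 78.68 F [-0.4   0.56 -1.06] op 14.6
[np.float64(0.007), np.float64(0.725), np.float64(-0.029), np.float64(0.003)]
```

View pics/w7.png

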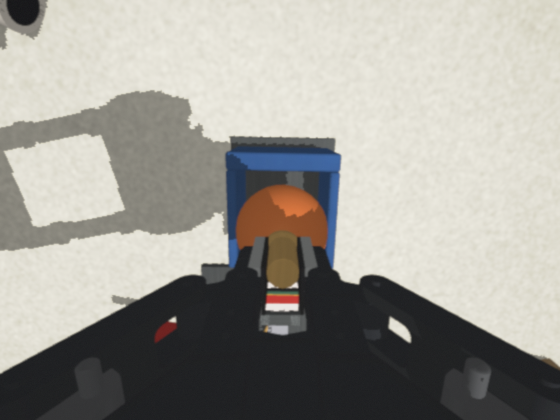

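View pics/s7.png

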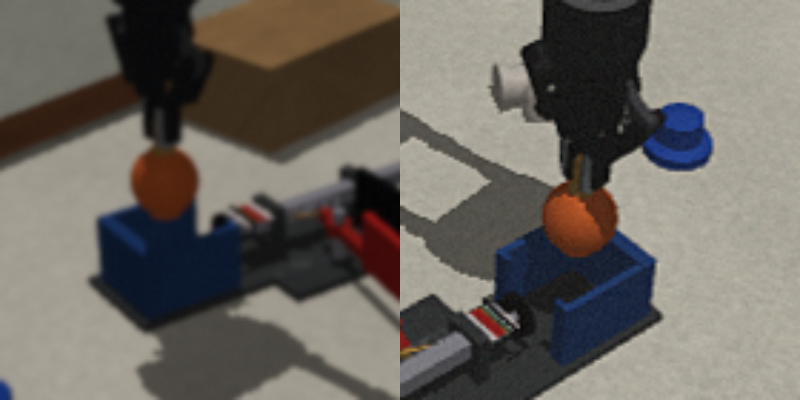

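```bash
python3 - <<'E'
from h import *
im=cv2.imread("pics/w7.png");h=cv2.cvtColor(im,cv2.COLOR_BGR2HSV)
m=(h[...,0]>100)&(h[...,0]<125)&(h[...,1]>120)&(h[...,2]>60)
ys,xs=np.where(m[140:200,200:370]);xs+=200;ys+=140
top=[ys[xs==c].min() for c in (240,280,325)];r=xs[ys==160];print(top,r.min(),r.max())
c=optics.calibration("wrist")
L=plane("w",r.min(),top[0]-.5,70,c);Rr=plane("w",r.max()+1,top[2]-.5,70,c);print(L,Rr,np.linalg.norm(L-Rr))
d=(L-Rr)[:2];d/=np.linalg.norm(d);print("xhead",np.degrees(np.arctan2(-d[0],d[1])))
ax=np.array([d[1],-d[0]]);o=(L+Rr)[:2]/2-52*ax;print("origin",o)
p,_=st();e=p[:2]-o;print("tcp in clamp",e@ax,e@d)
E
```

```text
[np.int64(147), np.int64(148), np.int64(149)] 227 339
[612.91745587  62.66406784  70.        ] [695.52453253  44.59898101  70.        ] 84.55930745228785
xhead 77.66436216228112
origin [643.11181482   2.83205461]
t 8.35 p [642.5   3.2 165.5] zhead 78.68 F [-0.4   0.56 -1.06] op 14.6
tcp in clamp 0.2704314028612864 0.7095562015250645
```

>>> {"fn": "apply_moves", "kwargs": {
  "series": [
    [0.01, 0.08, -0.02, 0, 12],
    [0, 0.1, 0, 0, 12],
    [0, 0.1, 0, 0, 12],
    [0, 0.1, 0, 0, 12],
    [0, 0.1, 0, 0, 12],
    [0, 0.06, 0, 0, 12],
    [0, 0, 0, 0, 12],
    [0, 0, 0, 0, 12],
    [0, 0, 0, 0, 12],
    [0, 0, 0, 0, 12]
  ]
}}

```text
time_s: 9.6
ee_pos: [643.2, 1.1, 107.1]
tcp_rot: [-1.562, 0.151, -0.159]
force: [-0.2, -0.2, 0.5]
opening: 14.5
```

```bash
python3 - <<'E'
from h import *
st();im=optics.read_camera("wrist");cv2.imwrite("pics/w8.png",im[100:300,150:420,::-1].repeat(2,0).repeat(2,1))
im1=optics.read_camera("side");im2=optics.read_camera("scene")
cv2.imwrite("pics/s8.png",np.hstack([cv2.resize(im1[130:270,200:340,::-1],(400,400)),cv2.resize(im2[150:290,260:400,::-1],(400,400))]))
st()
E
```

```text
t 9.6 p [643.2   1.1 107.1] zhead 78.68 F [-0.18 -0.17  0.51] op 14.5
t 9.75 p [643.1   1.1 106.9] zhead 78.68 F [ 0.51 -1.48 -0.65] op 14.8
```

View pics/w8.png

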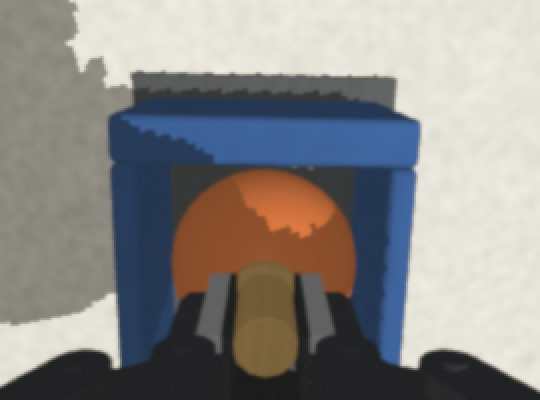

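View pics/s8.png

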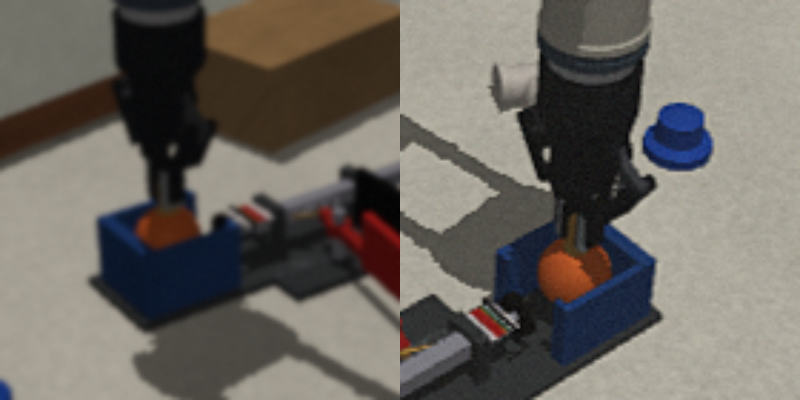

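The float is centred between the walls (crop columns 110 to 418, boss at 265). I lower it slowly to the floor.

>>> {"fn": "apply_moves", "kwargs": {
  "series": [
    [0, 0.03, 0, 0, 12],
    [0, 0.03, 0, 0, 12],
    [0, 0.03, 0, 0, 12],
    [0, 0.02, 0, 0, 12],
    [0, 0.02, 0, 0, 12],
    [0, 0, 0, 0, 12],
    [0, 0, 0, 0, 12],
    [0, 0, 0, 0, 12],
    [0, 0, 0, 0, 12],
    [0, 0, 0, 0, 12]
  ]
}}

```text
time_s: 11.0
ee_pos: [643.7, 1.3, 94.8]
tcp_rot: [-1.561, 0.15, -0.16]
force: [-0.5, -0.0, 0.6]
opening: 14.8
```

```bash
python3 - <<'E'
from h import *
st();im1=optics.read_camera("side");st()
E
```

```text
t 11.0 p [643.7   1.3  94.8] zhead 78.69 F [-0.47 -0.01  0.64] op 14.8
t 11.05 p [643.6   1.3  94.8] zhead 78.69 F [ 0.39  0.71 -0.12] op 14.5
```

>>> {"fn": "apply_moves", "kwargs": {
  "series": [
    [0, 0.015, 0, 0, 12],
    [0, 0, 0, 0, 12],
    [0, 0.01, 0, 0, 12],
    [0, 0, 0, 0, 12],
    [0, 0, 0, 0, 12],
    [0, 0, 0, 0, 12],
    [0, 0, 0, 0, 12],
    [0, 0, 0, 0, 12],
    [0, 0, 0, 0, 12],
    [0, 0, 0, 0, 12]
  ]
}}

```text
time_s: 12.3
ee_pos: [644.3, 1.5, 94.8]
tcp_rot: [-1.561, 0.148, -0.162]
force: [0.0, 1.1, 2.9]
opening: 14.5
```

```bash
python3 - <<'E'
from h import *
st();im1=optics.read_camera("side");st()
cv2.imwrite("pics/s9.png",cv2.resize(im1[150:250,220:320,::-1],(600,600)))
E
```

```text
t 12.3 p [644.3   1.5  94.8] zhead 78.7 F [0.05 1.13 2.91] op 14.5
t 12.35 p [644.2   1.5  94.8] zhead 78.7 F [-0.73  0.46  2.34] op 14.8
```

The foot is on the floor: z has stopped at 94.8 and Fz is about 2.5 N up. I open the fingers and then rise.

>>> {"fn": "apply_moves", "kwargs": {
  "series": [
    [0, 0, 0, 0, 18],
    [0, 0, 0, 0, 24],
    [0, 0, 0, 0, 34],
    [0, 0, 0, 0, 44],
    [0, 0, 0, 0, 44],
    [0, 0, 0, 0, 44],
    [0, 0, 0, 0, 44],
    [0, -0.1, 0, 0, 44],
    [0, -0.25, 0, 0, 44],
    [0, -0.3, 0, 0, 44]
  ]
}}

```text
time_s: 13.6
ee_pos: [642.1, 1.2, 157.7]
tcp_rot: [-1.562, 0.153, -0.156]
force: [0.6, -0.7, 0.3]
opening: 44.4
```

```bash
python3 - <<'E'
from h import *
st();im=optics.read_camera("wrist");cv2.imwrite("pics/w10.png",im[:,:,::-1])
im1=optics.read_camera("side");im2=optics.read_camera("scene")
cv2.imwrite("pics/s10.png",np.hstack([cv2.resize(im1[130:270,200:340,::-1],(400,400)),cv2.resize(im2[150:290,260:400,::-1],(400,400))]))
st()
E
```

```text
t 13.6 p [642.1   1.2 157.7] zhead 78.69 F [ 0.58 -0.65  0.27] op 44.4
t 13.75 p [643.5   1.2 160.1] zhead 78.69 F [ 0.61 -0.76 -0.29] op 44.2
```

View pics/w10.png

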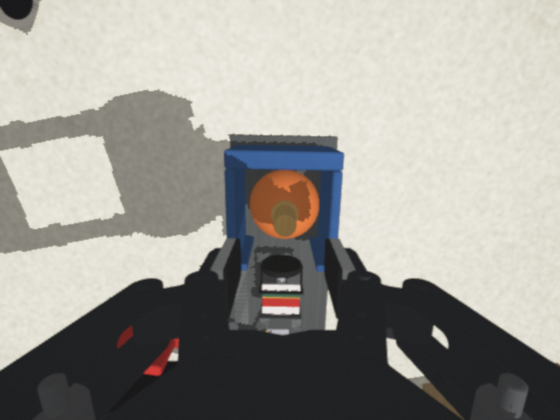

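View pics/s10.png

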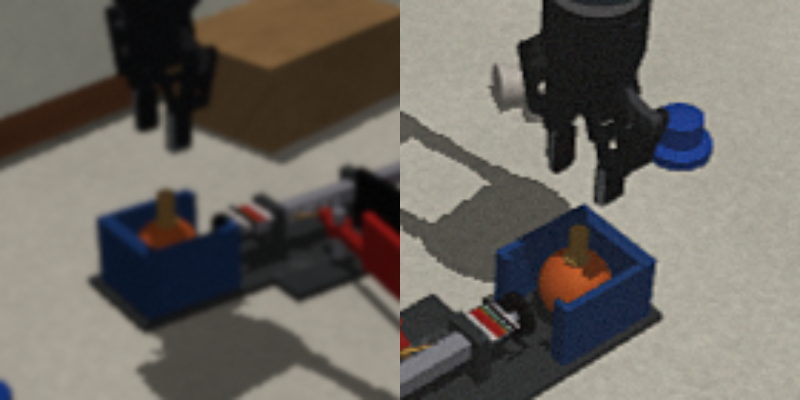

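The float stands upright and free in the cup, with the boss at (285,215). Next I go beside the paddle's free face with the fingers shut.

```bash
cat >> h.py <<'E'
O=np.array([643,0.]);HD=np.radians(78.2);AX=np.array([np.cos(HD),np.sin(HD)]);AY=np.array([-AX[1],AX[0]])
def W(x,y,z): return np.array([*(O+x*AX+y*AY),z])
def CL(p): d=np.array(p)[:2]-O;return np.array([d@AX,d@AY])
E
python3 - <<'E'
from h import *
print(W(-85,118,77));plan(W(-85,118,160),78.2,4)
E
```

```text
[510.11148372 -59.07319393  77.        ]
t 13.75 p [643.5   1.2 160.1] zhead 78.69 F [ 0.61 -0.76 -0.29] op 44.2
[np.float64(-0.297), np.float64(-0.003), np.float64(-0.213), np.float64(0.001)]
[np.float64(-0.297), np.float64(-0.003), np.float64(-0.214), np.float64(0.001)]
[np.float64(-0.297), np.float64(-0.003), np.float64(-0.214), np.float64(0.001)]
[np.float64(-0.296), np.float64(-0.003), np.float64(-0.215), np.float64(0.001)]
```

>>> {"fn": "apply_moves", "kwargs": {
  "series": [
    [-0.3, 0, -0.21, 0, 20],
    [-0.3, 0, -0.21, 0, 0],
    [-0.3, 0, -0.21, 0, 0],
    [-0.29, 0, -0.21, 0.004, 0],
    [0, 0.1, 0, 0, 0],
    [0, 0.2, 0, 0, 0],
    [0, 0.2, 0, 0, 0],
    [0, 0.15, 0, 0, 0],
    [0, 0, 0, 0, 0],
    [0, 0, 0, 0, 0]
  ]
}}

```text
time_s: 15.0
ee_pos: [505.2, -57.0, 79.3]
tcp_rot: [-1.56, 0.164, -0.155]
force: [-0.0, 1.2, 0.9]
opening: -0.0
```

```bash
python3 - <<'E'
from h import *
p,_=st();im=optics.read_camera("wrist");cv2.imwrite("pics/w11.png",im[:,:,::-1]);p,_=st();print(CL(p))
E
```

```text
t 15.0 p [505.2 -57.   79.3] zhead 78.35 F [-0.04  1.17  0.91] op -0.0
t 15.05 p [505.1 -57.   79.3] zhead 78.34 F [0.03 0.5  0.22] op -0.2
[-83.95935162 123.28610567]
```

View pics/w11.png

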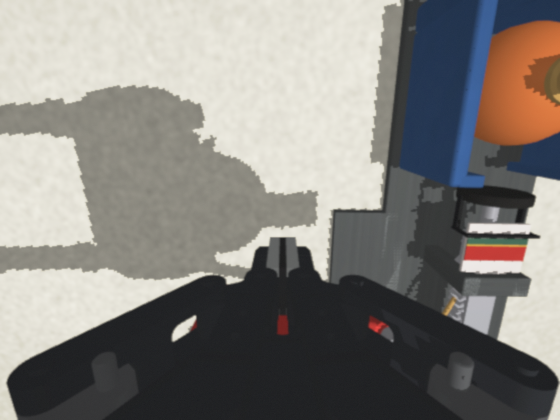

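The wrist camera sees the gauge plate at (497,240) with the black pointer at row 234 in the front white, the float at (530,90) and the pad at (495,197). First stroke now. It is safe because the pad is still over 20 mm from the float.

>>> {"fn": "apply_moves", "kwargs": {
  "series": [
    [0.03, 0.02, -0.1, 0, 0],
    [0, 0, -0.1, 0, 0],
    [0, 0, -0.08, 0, 0],
    [0, 0, -0.05, 0, 0],
    [0, 0, -0.05, 0, 0],
    [0, 0, -0.05, 0, 0],
    [0, 0, -0.05, 0, 0],
    [0, 0, -0.05, 0, 0],
    [0, 0, -0.03, 0, 0],
    [0, 0, 0, 0, 0]
  ]
}}

```text
time_s: 16.3
ee_pos: [497.2, -113.0, 79.0]
tcp_rot: [-1.552, 0.16, -0.156]
force: [-0.7, 3.5, 1.2]
opening: 0.0
```

```bash
cat >> h.py <<'E'
def look(n):
    o=robot.get_obs();f=[]
    im=optics.read_camera("wrist");cv2.imwrite(f"pics/{n}.png",np.hstack([cv2.resize(im[:,:,::-1],(480,360))[:,200:],cv2.resize(im[60:300,420:560,::-1],(420,720),interpolation=cv2.INTER_CUBIC)[100:460]]))
    f.append(np.array(o["force"])[:2]@AX)
    p,M=st();f.append(np.array(robot.get_obs()["force"])[:2]@AX);print("clamp",CL(p).round(1),"Fx",np.round(f,2));return im
E
python3 -c "
from h import *
look('g1')"
```

```text
t 16.35 p [ 497.2 -113.1   79. ] zhead 78.45 F [-0.11  4.93  1.11] op -0.0
clamp [-140.5  119.6] Fx [3.28 4.8 ]
```

View pics/g1.png

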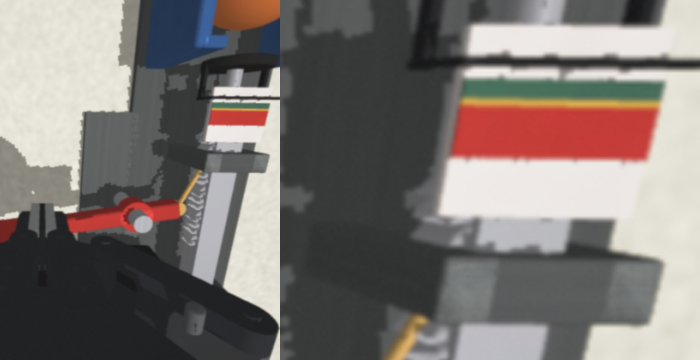

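The pointer is clearly visible in the white just ahead of green, so gauge is 0. The scale is about 5.9 crop px per mm, and the rest offset agrees with 2.5 mm. One more full stroke is safe: ram ≤ 40 against contact at 44.

>>> {"fn": "apply_moves", "kwargs": {
  "series": [
    [0, 0, 0.12, 0, 0],
    [0, 0, 0.12, 0, 0],
    [0, 0, 0.12, 0, 0],
    [0, 0, 0, 0, 0],
    [0, 0, -0.1, 0, 0],
    [0, 0, -0.08, 0, 0],
    [0, 0, -0.07, 0, 0],
    [0, 0, -0.06, 0, 0],
    [0, 0, -0.05, 0, 0],
    [0, 0, 0, 0, 0]
  ]
}}

```text
time_s: 17.6
ee_pos: [497.4, -113.1, 79.2]
tcp_rot: [-1.551, 0.16, -0.156]
force: [0.1, 6.5, 0.6]
opening: -0.3
```

```bash
python3 -c "
from h import *
look('g2')"
```

```text
t 17.65 p [ 497.4 -113.1   79.2] zhead 78.45 F [0.24 5.78 0.75] op -0.0
clamp [-140.5  119.4] Fx [6.4 5.7]
```

View pics/g2.png

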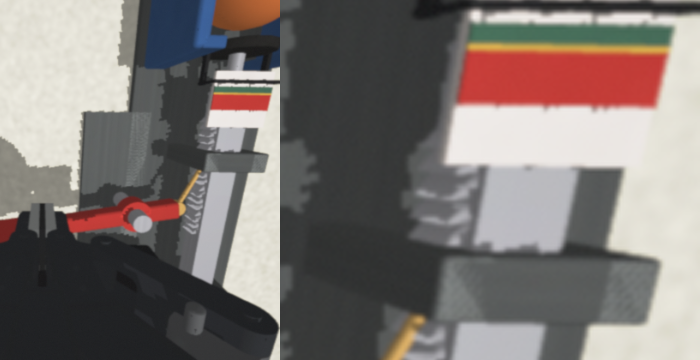

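The plate advanced 53 px, about 9 mm. Now I work out where the pad stands relative to the float.

```bash
python3 -c "
from h import *
im=optics.read_camera('wrist');cv2.imwrite('pics/g2f.png',cv2.resize(im[0:190,400:560,::-1],None,fx=4,fy=4,interpolation=cv2.INTER_CUBIC)[:600])
import json
c=optics.calibration('wrist');json.dump({k:np.array(v).tolist() for k,v in c.items()},open('g2.json','w'))
for x in (-46,-38,-60,-50,-40,-30,-22): print(x,'z58',proj('w',W(x,0,58),c).round(1),'z70',proj('w',W(x,28,70),c).round(1))
"
```

```text
-46 z58 [539.8  66.7] z70 [498.   60.6]
-38 z58 [543.8  47.8] z70 [501.6  39.7]
-60 z58 [533.3  98.6] z70 [492.   95.5]
-50 z58 [537.9  76. ] z70 [496.2  70.7]
-40 z58 [542.8  52.6] z70 [500.7  45. ]
-30 z58 [547.8  28.2] z70 [505.3  18.1]
-22 z58 [552.    8.1] z70 [509.2  -4.2]
```

View pics/g2f.png

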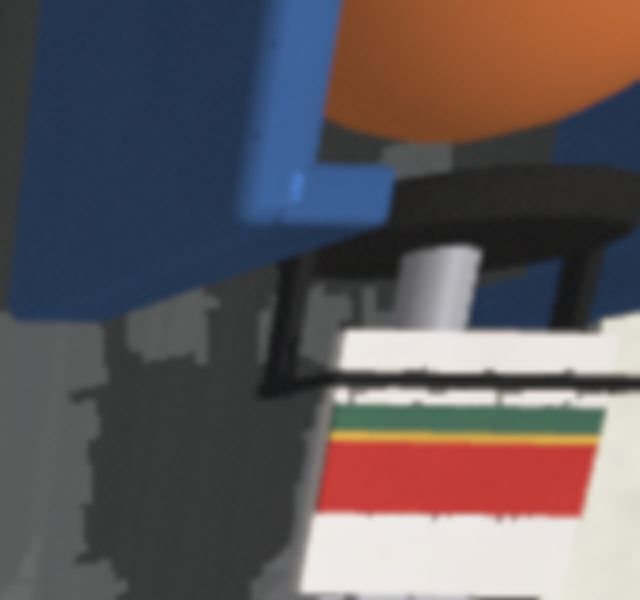

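Pad front edge at about row 42, so x ≈ −35 mm and ram ≈ 30 mm. One more full stroke gives about 39.5, short of 44, so it is safe.

>>> {"fn": "apply_moves", "kwargs": {
  "series": [
    [0, 0, 0.12, 0, 0],
    [0, 0, 0.12, 0, 0],
    [0, 0, 0.12, 0, 0],
    [0, 0, 0, 0, 0],
    [0, 0, -0.1, 0, 0],
    [0, 0, -0.08, 0, 0],
    [0, 0, -0.07, 0, 0],
    [0, 0, -0.06, 0, 0],
    [0, 0, -0.05, 0, 0],
    [0, 0, 0, 0, 0]
  ]
}}

```text
time_s: 18.95
ee_pos: [497.5, -113.1, 79.4]
tcp_rot: [-1.549, 0.159, -0.157]
force: [-0.8, 5.5, 0.9]
opening: 0.3
```

```bash
sed -i 's/cv2.resize(im\[60:300,420:560,::-1\],(420,720),interpolation=cv2.INTER_CUBIC)\[100:460\]/cv2.resize(im[0:190,400:560,::-1],None,fx=3,fy=3,interpolation=cv2.INTER_CUBIC)[:360]/' h.py; python3 -c "
from h import *
look('g3')"
```

```text
t 19.0 p [ 497.5 -113.1   79.3] zhead 78.45 F [-1.33  5.6   0.3 ] op -0.1
clamp [-140.5  119.3] Fx [5.2  5.21]
```

View pics/g3.png

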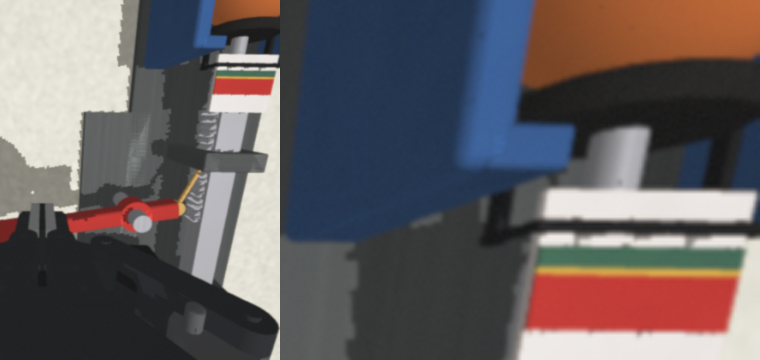

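The pointer is still at 0 and the pad is almost at the float. I let the trigger out fully and push part of the stroke, then look.

>>> {"fn": "apply_moves", "kwargs": {
  "series": [
    [0, 0, 0.12, 0, 0],
    [0, 0, 0.12, 0, 0],
    [0, 0, 0.12, 0, 0],
    [0, 0, 0, 0, 0],
    [0, 0, -0.1, 0, 0],
    [0, 0, -0.07, 0, 0],
    [0, 0, -0.05, 0, 0],
    [0, 0, -0.03, 0, 0],
    [0, 0, 0, 0, 0],
    [0, 0, 0, 0, 0]
  ]
}}

```text
time_s: 20.25
ee_pos: [499.6, -102.3, 79.6]
tcp_rot: [-1.549, 0.16, -0.157]
force: [-0.8, 4.3, 0.9]
opening: -0.2
```

```bash
python3 -c "
from h import *
look('g4')"
```

```text
t 20.3 p [ 499.6 -102.3   79.6] zhead 78.4 F [-1.18  3.01  1.24] op 0.1
clamp [-129.4  119.4] Fx [4.02 2.7 ]
```

View pics/g4.png

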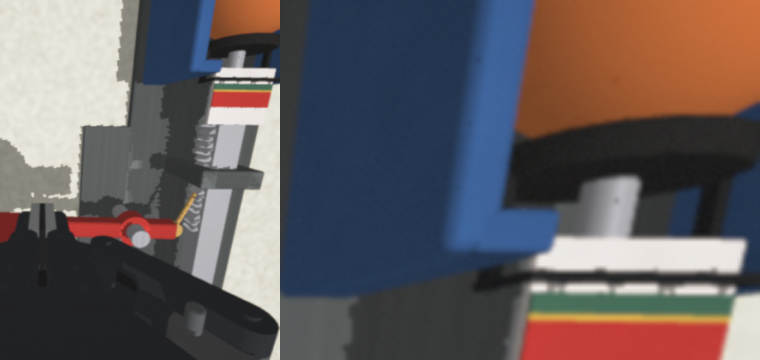

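Gauge still about 0 (pointer row 278, green edge 293). I continue in small steps.

>>> {"fn": "apply_moves", "kwargs": {
  "series": [
    [0, 0, -0.02, 0, 0],
    [0, 0, -0.02, 0, 0],
    [0, 0, 0, 0, 0],
    [0, 0, 0, 0, 0],
    [0, 0, 0, 0, 0],
    [0, 0, 0, 0, 0],
    [0, 0, 0, 0, 0],
    [0, 0, 0, 0, 0],
    [0, 0, 0, 0, 0],
    [0, 0, 0, 0, 0]
  ]
}}

```text
time_s: 21.55
ee_pos: [499.0, -104.4, 79.6]
tcp_rot: [-1.547, 0.158, -0.155]
force: [-1.2, 3.7, 0.9]
opening: 0.1
```

```bash
python3 -c "
from h import *
look('g5')"
```

```text
t 21.6 p [ 499.  -104.4   79.5] zhead 78.54 F [-1.61  4.85 -0.15] op 0.2
clamp [-131.6  119.6] Fx [3.43 4.42]
```

View pics/g5.png

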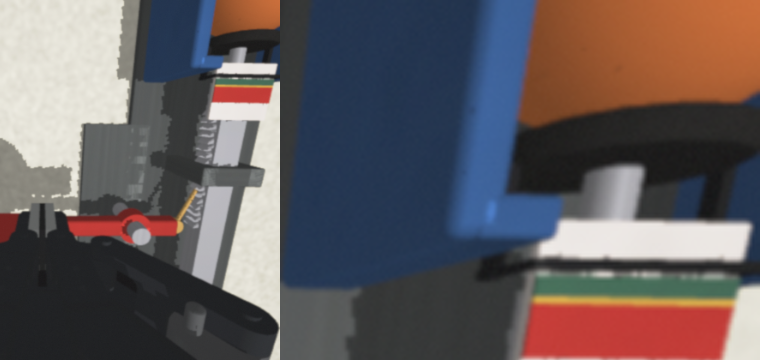

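>>> {"fn": "apply_moves", "kwargs": {
  "series": [
    [0, 0, -0.03, 0, 0],
    [0, 0, -0.03, 0, 0],
    [0, 0, 0, 0, 0],
    [0, 0, 0, 0, 0],
    [0, 0, 0, 0, 0],
    [0, 0, 0, 0, 0],
    [0, 0, 0, 0, 0],
    [0, 0, 0, 0, 0],
    [0, 0, 0, 0, 0],
    [0, 0, 0, 0, 0]
  ]
}}

```text
time_s: 22.85
ee_pos: [498.2, -107.4, 79.6]
tcp_rot: [-1.54, 0.156, -0.154]
force: [-0.3, 4.1, 1.5]
opening: 0.1
```

```bash
cat >> h.py <<'E'
def gauge(im):
    # column profiles: black pointer centre, green top, red top, red bottom -> mm by interpolation
    out=[]
    for c in range(508,536,3):
        col=im[:,c-1:c+2].mean(1);r,g,b=col.T
        red=np.where((r>120)&(r>1.8*g))[0]; gr=np.where((g>1.15*r)&(g>1.02*b)&(g>50))[0]
        if len(red)<3: continue
        rt=red.min();gr=gr[(gr<rt)&(gr>rt-14)]
        if len(gr)<2: continue
        gt=gr.min();s=(rt-gt)/4.5
        z=np.arange(int(gt-5*s),int(rt)); w=np.clip(150-col[z].max(1),0,None); w[(col[z].max(1)>95)]=0
        if w.sum()==0: continue
        out.append((c,(w*z).sum()/w.sum(),gt,rt,2.5+((w*z).sum()/w.sum()-(gt-.5))/s))
    for o in out: print(np.round(o,2))
    if out: print("gauge~",np.median([o[-1] for o in out]).round(2))
E
python3 -c "
from h import *
gauge(look('g6'))"
```

```text
t 22.9 p [ 498.3 -107.4   79.6] zhead 78.67 F [-0.15  4.63  0.82] op 0.4
clamp [-134.7  119.7] Fx [3.95 4.5 ]
```

View pics/g6.png

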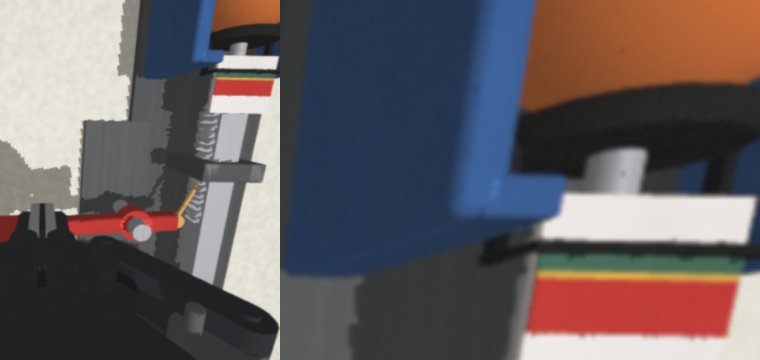

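The pointer has reached the green's front edge, about 2.3 mm. About 4 mm more paddle travel should put it mid-green.

>>> {"fn": "apply_moves", "kwargs": {
  "series": [
    [0, 0, -0.03, 0, 0],
    [0, 0, -0.03, 0, 0],
    [0, 0, -0.01, 0, 0],
    [0, 0, 0, 0, 0],
    [0, 0, 0, 0, 0],
    [0, 0, 0, 0, 0],
    [0, 0, 0, 0, 0],
    [0, 0, 0, 0, 0],
    [0, 0, 0, 0, 0],
    [0, 0, 0, 0, 0]
  ]
}}

```text
time_s: 24.15
ee_pos: [497.7, -109.5, 79.7]
tcp_rot: [-1.531, 0.152, -0.151]
force: [-0.8, 4.9, 1.1]
opening: 0.2
```

```bash
python3 -c "
from h import *
im=look('g7')
cv2.imwrite('pics/g7z.png',cv2.resize(im[40:140,470:560,::-1],None,fx=6,fy=6,interpolation=cv2.INTER_CUBIC))"
```

```text
t 24.2 p [ 497.8 -109.5   79.7] zhead 78.87 F [0.66 4.82 0.65] op -0.3
clamp [-136.8  119.8] Fx [4.63 4.85]
```

View pics/g7z.png

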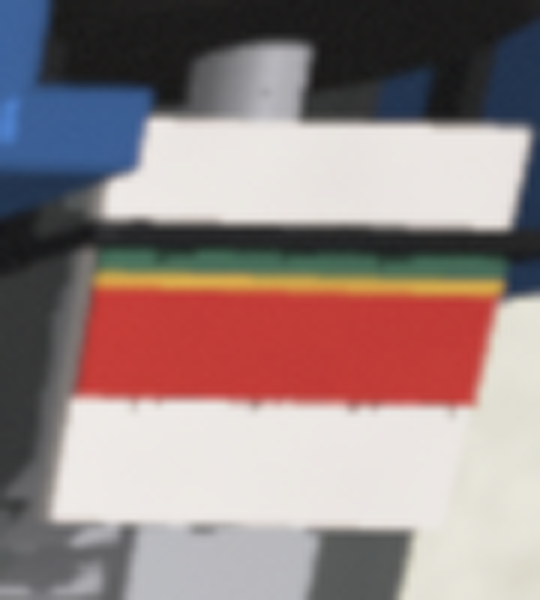

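Pointer centre is at crop row 237. Green runs 230 to 273 at about 12.2 px/mm, so gauge ≈ 3.1 to 3.4 mm, in the green. One more identical nudge should centre it near 4.

>>> {"fn": "apply_moves", "kwargs": {
  "series": [
    [0, 0, -0.03, 0, 0],
    [0, 0, -0.03, 0, 0],
    [0, 0, -0.01, 0, 0],
    [0, 0, 0, 0, 0],
    [0, 0, 0, 0, 0],
    [0, 0, 0, 0, 0],
    [0, 0, 0, 0, 0],
    [0, 0, 0, 0, 0],
    [0, 0, 0, 0, 0],
    [0, 0, 0, 0, 0]
  ]
}}

```text
time_s: 25.45
ee_pos: [497.5, -110.5, 79.9]
tcp_rot: [-1.519, 0.148, -0.149]
force: [-0.9, 5.5, 1.4]
opening: 0.0
```

```bash
python3 -c "
from h import *
im=look('g8')
cv2.imwrite('pics/g8z.png',cv2.resize(im[40:140,470:560,::-1],None,fx=6,fy=6,interpolation=cv2.INTER_CUBIC))"
```

```text
t 25.5 p [ 497.5 -110.5   79.8] zhead 79.12 F [-0.21  4.7   1.29] op -0.4
clamp [-137.9  119.8] Fx [5.2  4.56]
```

View pics/g8z.png

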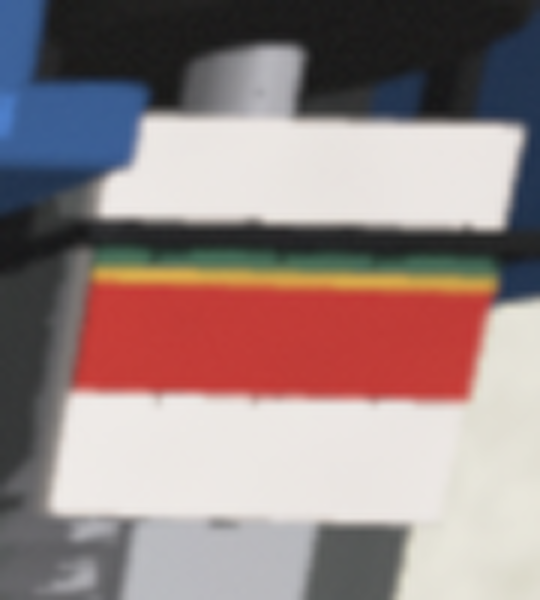

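View pics/g8.png

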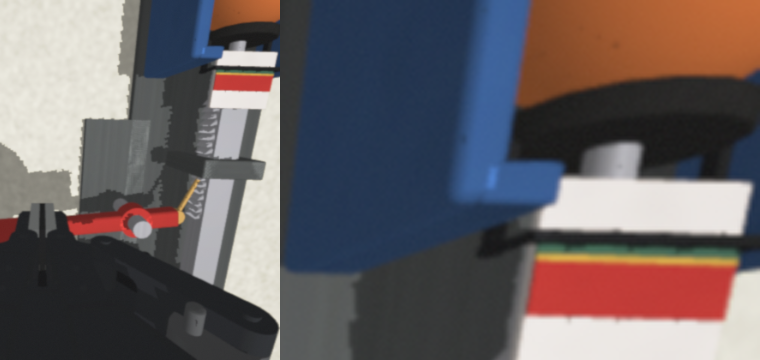

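Gauge now about 3.4 to 3.7 mm (pointer 238, yellow edge 270). I do one hold-only call to see whether it stays put.

>>> {"fn": "apply_moves", "kwargs": {
  "series": [
    [0, 0, -0.02, 0, 0],
    [0, 0, -0.01, 0, 0],
    [0, 0, 0, 0, 0],
    [0, 0, 0, 0, 0],
    [0, 0, 0, 0, 0],
    [0, 0, 0, 0, 0],
    [0, 0, 0, 0, 0],
    [0, 0, 0, 0, 0],
    [0, 0, 0, 0, 0],
    [0, 0, 0, 0, 0]
  ]
}}

```text
time_s: 26.75
ee_pos: [497.6, -110.0, 79.9]
tcp_rot: [-1.512, 0.145, -0.147]
force: [-0.1, 3.9, 1.6]
opening: 0.1
```

```bash
python3 -c "
from h import *
im=look('g9')
for i in range(8): optics.read_camera('side')
im2=look('g10')
s=optics.read_camera('side');s2=optics.read_camera('scene')
cv2.imwrite('pics/g9z.png',np.hstack([cv2.resize(i[40:140,470:560,::-1],(360,400),interpolation=cv2.INTER_CUBIC) for i in(im,im2)]))
cv2.imwrite('pics/s11.png',np.hstack([cv2.resize(s[130:270,200:340,::-1],(400,400)),cv2.resize(s2[150:290,260:400,::-1],(400,400))]))
"
```

```text
t 26.8 p [ 497.6 -110.    79.9] zhead 79.27 F [0.97 5.47 1.3 ] op -0.1
clamp [-137.4  119.9] Fx [3.82 5.55]
t 27.25 p [ 497.6 -110.    79.9] zhead 79.26 F [0.   5.63 1.42] op 0.0
clamp [-137.4  119.9] Fx [4.5  5.51]
```

View pics/g9z.png

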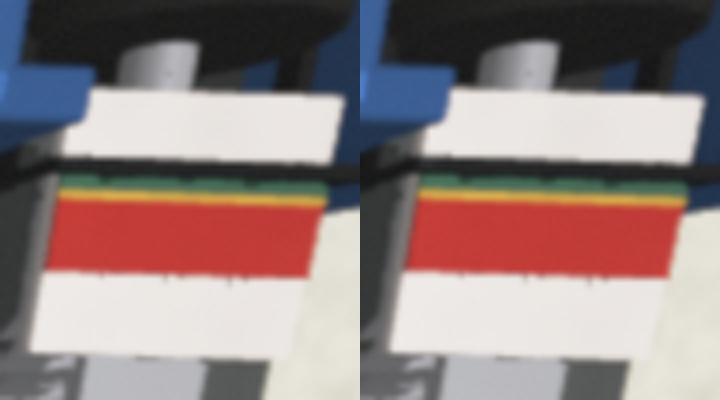

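View pics/s11.png

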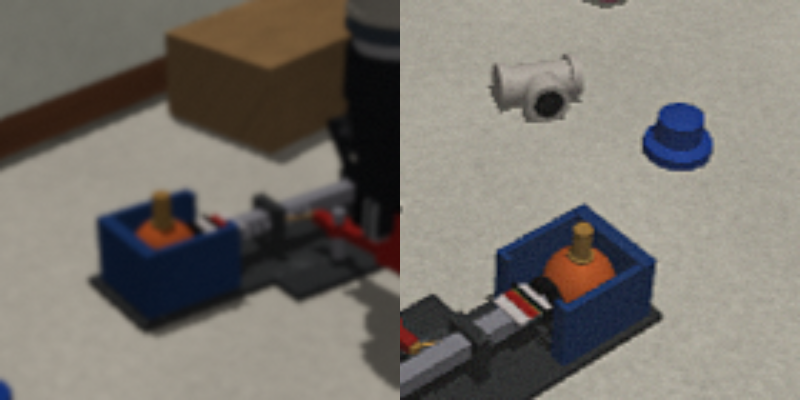

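It is stable over 0.5 s, but the pointer sits in the front part of the green (about 3.0 to 3.3 mm). I add a small push at the end of the call for margin, at most 2 mm of gauge.

>>> {"fn": "apply_moves", "kwargs": {
  "series": [
    [0, 0, 0, 0, 0],
    [0, 0, 0, 0, 0],
    [0, 0, 0, 0, 0],
    [0, 0, 0, 0, 0],
    [0, 0, 0, 0, 0],
    [0, 0, 0, 0, 0],
    [0, 0, 0, 0, 0],
    [0, 0, 0, 0, 0],
    [0, 0, -0.025, 0, 0],
    [0, 0, -0.025, 0, 0]
  ]
}}

```text
time_s: 28.6
ee_pos: [497.1, -112.4, 80.0]
tcp_rot: [-1.507, 0.143, -0.146]
force: [0.5, 9.9, 2.2]
opening: -0.1
```

```bash
python3 -c "
from h import *
im=look('g12')
for i in range(6): optics.read_camera('side')
im2=look('g13')
cv2.imwrite('pics/g12z.png',np.hstack([cv2.resize(i[40:140,470:560,::-1],(360,400),interpolation=cv2.INTER_CUBIC) for i in(im,im2)]))
"
```

```text
t 28.65 p [ 497.1 -112.6   79.9] zhead 79.37 F [0.83 8.58 2.2 ] op -0.0
clamp [-140.   119.8] Fx [9.84 8.57]
t 29.0 p [ 497.1 -112.6   80. ] zhead 79.36 F [0.92 9.5  1.75] op 0.1
clamp [-140.   119.8] Fx [9.13 9.48]
```

View pics/g12z.png

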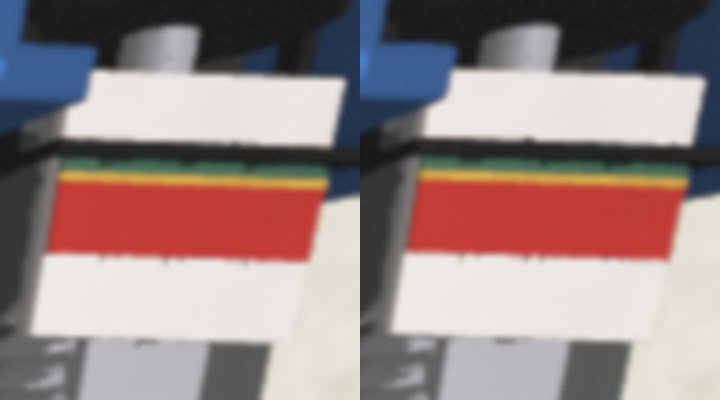

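Stable at gauge ≈ 3.4–3.7 mm, well inside the green. The push is about 9 N, which implies a pad force of about 13 N, in agreement. Handing in.

```bash
python3 -c "
from workcell import robot
print(robot.sign_off()); print(robot.get_obs()['time_s'])"
```

```text
the job is handed in; nothing more can be done
None
the job is handed in; nothing more can be done
```

I stood the orange float upright in the blue cup and let go of it. Then I pumped the trigger until the pad pressed it against the far wall, and handed the job in still holding the trigger squeezed. The job took about 29 s of the 61 s allowed, and no verdict was reported.

**Placing:** I lowered the float until the wrist force showed about 2.5 N of floor contact, then opened the fingers. Pictures from three cameras showed it upright in the middle of the cup.

**Pressing:** Three full strokes brought the pad up to the float. A fourth, in small steps, pressed it.
- **Gauge:** The last two pictures, about 0.4 s apart, show the pointer steady in the green at about 3.4 mm. It reads about 0.3 mm low at rest, so the true value is nearer 3.7 mm.
- **Push force:** The steady 9 N or so on the paddle works out to about 13 N of pad force, which agrees with the gauge.

**Checks that failed or disagreed:**
- My automatic gauge reader found nothing, so I read the gauge from enlarged crops by eye.
- Cup position estimates from the different views differed by 2 to 7 mm, so I re-centred the float visually before lowering it.
- While I held the trigger, the tool tilted by about 3° and one small push lost some gauge. I ended on a fresh push, and the reading stayed steady after that.

The last scene picture showed the pipe tee and cap looking unmoved. The arm never worked near the stock tray, but I did not photograph it again.

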